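# Dock the coffee grinder and set its grind dial

### The job

Stand the cordless coffee grinder upright in the recess of its black charging dock, any way round, setting it down gently without dropping it, and let go of it. Then turn the dial on its top until the dial's white pointer lines up with the orange mark, and let go, leaving the grinder standing in the dock. Do not shift the other kitchen things.

Things in the scene. Friction and masses are not known exactly. Their poses are not given: they have to be found in the camera images.
- grinder: Loose coffee grinder, about 0.55 kg: square upright aluminium body 58 x 58 mm, 120 mm tall, with a copper band, a white top and a black dial that stands 29 mm above it (149 mm overall). Origin: centre of its underside; z up, x and y square to its sides. The orange mark is on the white top, at its +x edge. Carry it by its sides near the top.
- dial_knob (a joint): Angle (rad) of the dial on the grinder's top, counter-clockwise from above positive. 0: the white pointer is at the orange mark. It starts clockwise of the mark (negative), turns between stops at -1.9 and 1.9, and stays where it is left.
- dial_grip (a point): Grip point on the dial's axis, 146 mm above the grinder's underside. The dial is a black disc 40 mm across, 5 mm thick, with a grip bar 40 mm long, 14 mm wide and 24 mm tall across it; the bar's top is 3 mm above this point, the disc 21 mm below. x: along the bar to its white pointer end; z up.
- dock: Fixed black charging dock, 100 x 100 mm, 22 mm tall. Open square recess in its top, 72 x 72 mm and 12 mm deep, with two brass contacts on its floor; the grinder has 7 mm to spare on each side. Origin: centre of the underside; x and y square to the sides.
- dock_in (a point): Centre of the floor of the dock's recess, 10 mm above the counter; same axes as the dock.
- bowl: Bystander: white bowl, 84 mm across, 50 mm tall. Origin: centre of its underside.
- mug: Bystander: blue mug, 76 mm across, 90 mm tall. Origin: centre of its underside.
- spice_jar: Bystander: spice jar with red cap, 46 mm across, 85 mm tall. Origin: centre of its underside.
- tea_tin: Bystander: aluminium tin with copper lid and black knob, 82 mm across, 91 mm tall. Origin: centre of its underside.
- spatula: Bystander: wooden spatula lying flat, 260 mm long. Origin: under its middle; x along it.
- can: Bystander: green labelled can, 66 mm across, 100 mm tall. Origin: centre of its underside.

How it is judged:
On the way, in this order (a step that is already met when the one before it is completed fails the run):
1. The grinder stands upright on the floor of the dock's recess, let go (horizontal distance between grinder and dock_in below 0.014 m and z of grinder in the frame of dock_in below 0.004 m and angle between grinder's own z axis and vertical below 0.06 rad and contact force between the fingers and grinder below 0.5 N and linear speed of grinder below 0.03 m/s), for 0.2 s.
2. The dial's pointer is at the orange mark, the grinder still in the dock (horizontal distance between grinder and dock_in below 0.014 m and z of grinder in the frame of dock_in below 0.004 m and angle between grinder's own z axis and vertical below 0.06 rad and value of joint dial_knob between -0.15 and 0.15 rad), for 0.2 s.
At the end, for the whole second after the job is handed in: The grinder stands upright (within 0.06 rad) and at rest in the dock's recess, its foot within 14 mm of the recess centre and less than 4 mm above its floor, with the dial within 0.15 rad of the orange mark, and nothing touched by the robot (all of step 2 and contact force between the fingers and grinder below 0.5 N and linear speed of grinder below 0.03 m/s).
It fails at once if The grinder is dropped or flung: faster than 0.5 m/s while not held (linear speed of grinder above 0.5 m/s and contact force between the fingers and grinder below 0.5 N).
It fails at once if The grinder is tipped by more than 0.6 rad (angle between grinder's own z axis and vertical above 0.6 rad).
It fails at once if A bystander is moved by more than 30 mm (distance of any of bowl, mug, spice_jar, tea_tin, spatula, can from where it was at the start of the episode above 0.03 m).
It also fails if it takes over 48 s, if anything falls off the work surface, if the arm or the gripper's body presses on something with over 40 N, if the wrist force passes 120 N, or if a joint passes its speed limit or range.

### The arm

A 6-joint arm with a two-finger parallel gripper is mounted at the origin on the work surface. World frame = base frame: x ahead of the robot, y to its left, z up, the work surface at z = 0. Lengths are in m, angles in rad, forces in N, time in s.
With the tool pointing down it reaches from about 0.4 to 0.825 m from the base axis. Payload 7 kg.
Tool frame: the origin (TCP) lies midway between the tips of the shut fingers; the grasp point (between the pads) lies hold_point_z behind it (hold_point_z is the distance from the TCP to the grasp point, in m); z points along the fingers, y is the line along which they close (so a half turn about z gives the same grasp; the last joint's range is limited). The gripper opens to 88 mm and grips with 3 to 60 N. Pads are 19 mm wide; open, the fingers measure 130 mm over their backs; the gripper's body (78 mm by 193 mm) begins 47 mm behind the grasp point.
Start: joints at [-0.814, 0.359, 0.012, 0, -1.224, -0.288], TCP at [0.305, -0.602, 0.227] pointing down, gripper open.
Joint ranges: [-3.07, 3.07], [-1.43, 2.12], [-1.02, 1.25], [-3.03, 1.67], [-3.05, -0], [-3.03, 3.03]. Speed limits (rad/s): [2.39, 2.39, 3.01, 3.14, 3.14, 3.14].

### API

Orientations are given as [roll, pitch, yaw] about the fixed x, y, z axes, in that order (R = Rz(yaw) Ry(pitch) Rx(roll)).
In Python, from station import * gives the robot as it stands.
- The arm moves only by the tool apply_moves, never from a script. Its argument "steps" is a list of rows, each an object with "translation": the shift along the world's x, y, z scaled (see below), a list of three; "rotation": the turn, a rotation vector about the world's x, y, z scaled (see below), a list of three. A call has exactly 10 rows; each row is the pose to reach, as a shift and turn from the pose commanded when the call began; what a row does not reach only later rows make up. The controller multiplies each number of a shift by 250 mm and each number of a turn by 30 degrees. A row lasts 1/12 s, in which the tool goes at most 41.7 mm and 7.16 degrees, less where a joint would pass 70% of its speed; a pose out of reach is approached as far as the arm can. A call with a number of a shift or a turn outside -1 to 1 is refused whole. A call with a gripper value outside its range is refused whole. "jaw" is the closure, from -1 (fully open) to 1 (shut), so that 0 is half open, set as the call begins (left out, the last holds). The fingers move at their own pace and stop on an object; "newtons" is the grip in N (left out, the last holds). Time passes only in rows, so rows that repeat a pose let the fingers close, or fill a call up. It gives the time, the measured TCP pose, the force, the opening and the grip force at its end, in the units of the state.
- get_state(): the state, without advancing time (a new reading comes with each control period).
- grab_frame(name): name is "side" or "top"; returns the picture (400x640x3 uint8, blue, green, red); there is no depth.
- camera_model(name): a dict with "fx", "fy", "cx", "cy" (pixels), "k1" (the pictures are not rectified: a ray, as slopes to the right and down, at radius r is drawn at 1 + k1 r^2 times it, then the intrinsics apply), "xyz" and "rotation" of the camera in the world. Camera axes: x right, y down, z forward; pixel columns grow to the right and rows downward; lengths in m; the calibration is good to about 2 mm. A picture is of the moment at which its call begins. camera_model takes no time and is no camera call.
- job_done(): hands the job in; it is judged then, once.
The state is a dict: "t": time; "q": joint angles; "qd": joint speeds; "joint_efforts": joint torques, N m; "eef_pos": TCP position; "ee_rot": TCP orientation; "force": force on the tool from outside, world axes, zero at the start; "moment": the same for the moment, N m; "width": finger opening in m; "gripper_force": force on a finger pad.
Only numpy, scipy, OpenCV 4.12 (cv2) and the standard library are available. Lean on these libraries where they do the work, as an engineer would, in place of code of your own. Each camera call takes 0.05 s, during which the arm holds its last target. There are 200 camera calls.

## Working session

There is one attempt and no reset: what is moved stays moved. The work goes in short steps, Python scripts to look and compute and a tool call to move; the robot and the scene stay as the last step left them, time stands still between calls to the robot, and variables do not carry over. Pictures are saved under pics/ and viewed, at most 10 in all, crops included, and the job is handed in when it is done.

Besides the shell and the picture viewer there is one more tool, called after "Request:" as name([rows], argument=value, ...), one row to a line, values as JSON. apply_moves: Moves the arm, as the interface text tells. Shifts and turns lie within -1 to 1; 1 stands for 250 mm of shift or 30 degrees of turn. Its arguments: {"type":"object","properties":{"steps":{"type":"array"},"jaw":{"type":"number"},"newtons":{"type":"number"}},"required":["steps"]}

```bash
mkdir -p pics
python3 - <<'E'
from station import *
import cv2
s=get_state(); print(s)
for n in("side","top"):
    cv2.imwrite(f"pics/{n}0.png",grab_frame(n)); print(camera_model(n))
E
```

```text
{'t': 0.0, 'q': array([-8.13920075e-01,  3.59381014e-01,  1.10563410e-02, -3.75495489e-04,
       -1.22409733e+00, -2.88117912e-01]), 'qd': array([-7.54207891e-04, -4.30561989e-05,  8.48361840e-04,  1.93390114e-03,
        1.96525267e-04,  7.41863169e-05]), 'joint_efforts': array([-2.31527352e-03, -5.82722068e+01,  2.93053865e+01,  6.99752927e+00,
        6.80784593e-03, -1.58754528e-04]), 'eef_pos': array([ 0.30472008, -0.60174895,  0.22562082]), 'ee_rot': array([ 3.13993368e+00, -1.23541312e-04, -2.67296209e+00]), 'force': array([ 0.13233759, -0.49308473, -0.17591033]), 'moment': array([-0.01888032,  0.05567736, -0.01812994]), 'gripper_force': 0.0, 'width': 0.08760335587597623}
{'fx': 502.2176037580841, 'fy': 502.2176037580841, 'cx': 308.23976625308273, 'cy': 201.19476972782687, 'k1': 0.02594529772479519, 'xyz': array([-0.13779778,  0.94615012,  0.99847633]), 'rotation': array([-2.16375407, -0.01039587, -2.54363199])}
{'fx': 433.62568832610145, 'fy': 433.62568832610145, 'cx': 316.45771716494045, 'cy': 193.09359931582918, 'k1': -0.09224283576034928, 'xyz': array([ 0.4676134 , -0.11182627,  1.2289316 ]), 'rotation': array([-3.05293735e+00, -2.25098106e-04, -1.59646202e+00])}
```

View pics/top0.png

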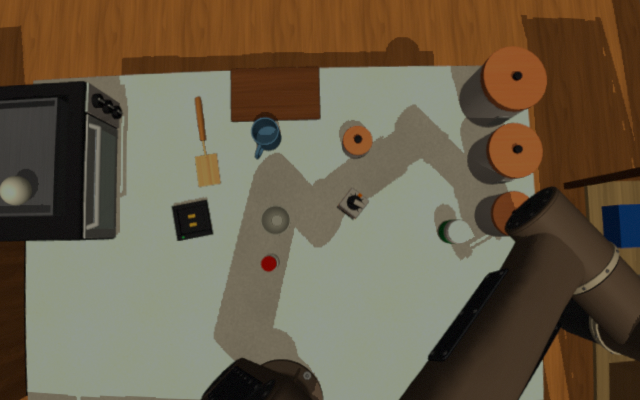

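View pics/side0.png

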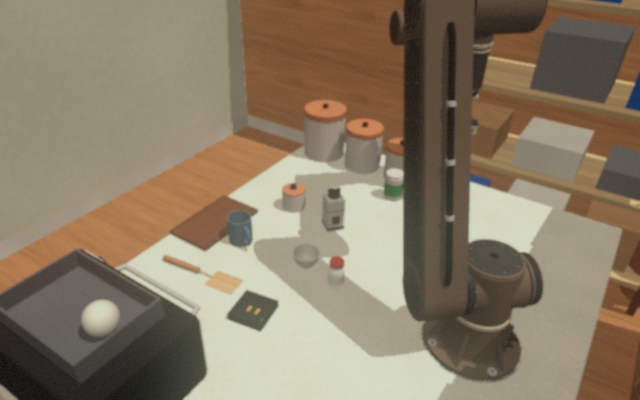

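The top view shows the grinder near (352,203), the dock near (192,220), the bowl (275,220), the jar (269,263), the tin (357,140), the mug (265,133) and the can (452,231). The side view shows the grinder at (334,208) and the dock at (252,310).

```bash
cat > h.py <<'E'
from station import *
import cv2, numpy as np
from scipy.spatial.transform import Rotation as R
def cam(n):
    m=camera_model(n); r=m['rotation']
    return m, R.from_euler('xyz',r).as_matrix()
def ray(n,uv):
    m,M=cam(n); K=np.array([[m['fx'],0,m['cx']],[0,m['fy'],m['cy']],[0,0,1]])
    p=cv2.undistortPoints(np.array(uv,float).reshape(-1,1,2),K,np.array([m['k1'],0,0,0.]))[:,0]
    return m['xyz'],np.c_[p,np.ones(len(p))]@M.T
def onz(n,uv,z):
    o,d=ray(n,uv); return o+d*((z-o[2])/d[:,2])[:,None]
def proj(n,P):
    m,M=cam(n); K=np.array([[m['fx'],0,m['cx']],[0,m['fy'],m['cy']],[0,0,1]])
    return cv2.projectPoints(((np.array(P,float).reshape(-1,3)-m['xyz'])@M),np.zeros(3),np.zeros(3),K,np.array([m['k1'],0,0,0.]))[0][:,0]
E
python3 - <<'E'
from h import *
t=cv2.imread('pics/top0.png')
a=cv2.resize(t[175:235,320:390],None,fx=6,fy=6,interpolation=cv2.INTER_CUBIC)
b=cv2.resize(t[190:250,160:225],None,fx=6,fy=6,interpolation=cv2.INTER_CUBIC)
cv2.imwrite('pics/c0.png',np.hstack([a,b])[:, :800] if 0 else cv2.resize(np.hstack([a,b]),(800,int(800*360/(810)))))
for n,uv,z in [('bowl',(275,220),.05),('jar',(269,263),.085),('tin',(357,139),.08),('mug',(265,133),.09),('can',(452,231),.1),('grinder',(352,203),.12),('dock',(192,220),.022),('spat',(206,170),0.005),('base',(265,385),0)]:
    print(n,onz('top',[uv],z).round(3))
# dock dark mask
m=(t[190:250,160:225].max(2)<75).astype(np.uint8)
c=max(cv2.findContours(m,0,1)[0],key=cv2.contourArea)+[160,190]
r=cv2.minAreaRect(c);print(r)
W=onz('top',cv2.boxPoints(r),.022);print(W.round(4),W.mean(0), np.linalg.norm(np.diff(W,axis=0),axis=1))
print('side check',proj('side',onz('top',[(192,220)],.022)))
E
```

```text
bowl [[ 0.502 -0.     0.05 ]]
jar [[0.389 0.014 0.085]]
tin [[ 0.713 -0.228  0.08 ]]
mug [[0.734 0.019 0.09 ]]
can [[ 0.459 -0.467  0.1  ]]
grinder [[ 0.538 -0.205  0.12 ]]
dock [[0.508 0.236 0.022]]
spat [[0.651 0.2   0.005]]
base [[0.043 0.043 0.   ]]
((191.75001525878906, 219.75), (35.10478210449219, 36.47760009765625), 78.69007110595703)
[[0.5486 0.2973 0.022 ]
 [0.5663 0.1951 0.022 ]
 [0.4695 0.1762 0.022 ]
 [0.4516 0.2777 0.022 ]] [0.50899631 0.23656799 0.022     ] [0.1037725  0.09858168 0.1030401 ]
side check [[253.92208521 305.75481022]]
```

View pics/c0.png

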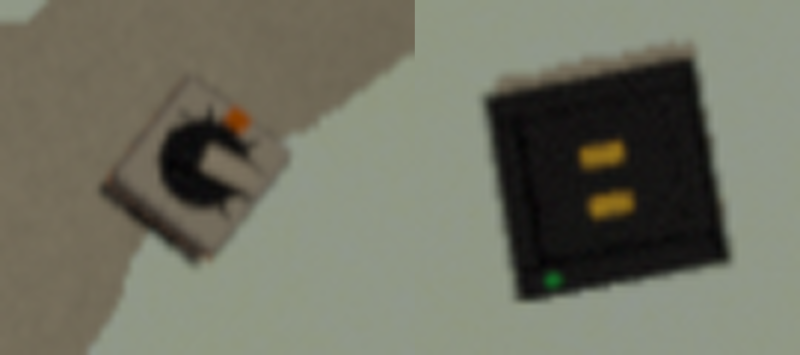

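The crop shows the grinder's white top with corners at about crop (187,77), (290,155), (207,259) and (107,181), and the orange mark at (237,119). The white pointer points right and slightly down. The dock is fully visible and rotated about 10°.

```bash
python3 - <<'E'
from h import *
import station
print([ (k,getattr(station,k)) for k in dir(station) if 'hold' in k.lower() or 'point' in k.lower()])
f=810/800/6
def c2p(p): return np.array(p,float)*f+[320,175]-0.4
W=onz('top',c2p([(187,77),(290,155),(207,259),(107,181)]),.12)
print(W.round(4),W.mean(0).round(4),np.linalg.norm(np.diff(W,axis=0),axis=1))
for i in range(3):
    d=np.diff(W,axis=0)[i]; print(np.degrees(np.arctan2(d[1],d[0])))
t=cv2.imread('pics/top0.png')
h=cv2.cvtColor(t,cv2.COLOR_BGR2HSV)
m=(h[...,0]<15)&(h[...,1]>180); m[:, :320]=0;m[:,390:]=0;m[:175]=0;m[235:]=0
v,u=np.nonzero(m);O=onz('top',[(u.mean(),v.mean())],.12);print('orange',O)
d=(O-W.mean(0))[0];print(np.degrees(np.arctan2(d[1],d[0])),np.hypot(*d[:2]))
# brass contacts -> dock centre
m=(h[...,0]>12)&(h[...,0]<32)&(h[...,1]>130)&(h[...,2]>80); m[:, :170]=0;m[:,220:]=0;m[:195]=0;m[245:]=0
v,u=np.nonzero(m);print('brass',len(u),onz('top',[(u.mean(),v.mean())],.01))
print(proj('side',np.r_[W,O]).round(1))
E
python3 - <<'E'
import cv2
s=cv2.imread('pics/side0.png')
cv2.imwrite('pics/c1.png',cv2.resize(s[175:240,300:370],None,fx=8,fy=8,interpolation=cv2.INTER_CUBIC))
E
```

```text
[('hold_point_z', 0.0188)]
[[ 0.5781 -0.2042  0.12  ]
 [ 0.543  -0.2477  0.12  ]
 [ 0.499  -0.2103  0.12  ]
 [ 0.5338 -0.1681  0.12  ]] [ 0.5384 -0.2076  0.12  ] [0.0559264  0.05781884 0.05468146]
-128.84362450100392
139.59219740850853
50.44801648682863
orange [[ 0.55812015 -0.2245725   0.12      ]]
-40.818854520763324 0.02600807058513216
brass 48 [[0.50879936 0.23967658 0.01      ]]
[[322.8 192.6]
 [339.2 190. ]
 [345.  199.7]
 [328.4 202.2]
 [331.4 191.8]]
```

View pics/c1.png

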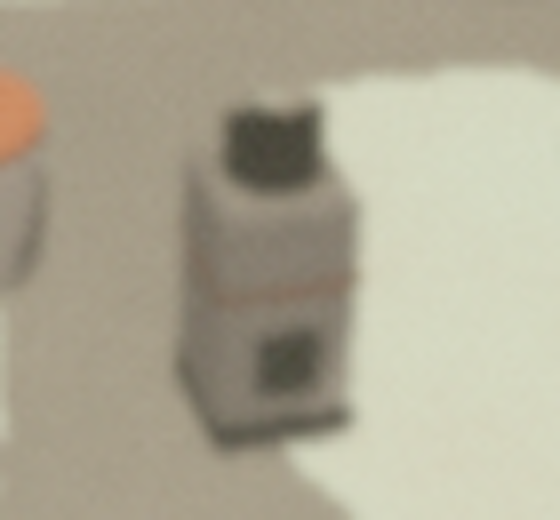

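The side crop agrees with the top-view corners (right corner at about (344,200), near corner at (327,202)). The grinder is at (0.538,-0.208), yaw about -40°, and the dock at (0.509,0.2385), yaw about 10°. I'll start moving.

Request:
apply_moves([
  {"translation": [0.05,0.09,0],"rotation": [0,0,0.08]},
  {"translation": [0.11,0.19,0],"rotation": [0,0,0.16]},
  {"translation": [0.17,0.29,0],"rotation": [0,0,0.24]},
  {"translation": [0.23,0.39,0],"rotation": [0,0,0.32]},
  {"translation": [0.29,0.49,0],"rotation": [0,0,0.4]},
  {"translation": [0.35,0.59,0],"rotation": [0,0,0.48]},
  {"translation": [0.41,0.69,0],"rotation": [0,0,0.56]},
  {"translation": [0.47,0.79,0],"rotation": [0,0,0.64]},
  {"translation": [0.53,0.89,0],"rotation": [0,0,0.72]},
  {"translation": [0.56,0.944,0],"rotation": [0,0,0.77]},
], jaw=-1, newtons=25)

```text
t: 0.93
eef_pos: [0.446, -0.3638, 0.2264]
ee_rot: [3.141, 0.0, -2.266]
force: [-0.5, 0.4, -0.0]
width: 0.0878
gripper_force: 0.0
```

Request:
apply_moves([
  {"translation": [0.06,0.1,0],"rotation": [0,0,0]},
  {"translation": [0.12,0.2,0],"rotation": [0,0,0]},
  {"translation": [0.18,0.3,0],"rotation": [0,0,0]},
  {"translation": [0.24,0.4,0],"rotation": [0,0,0]},
  {"translation": [0.3,0.5,0],"rotation": [0,0,0]},
  {"translation": [0.35,0.58,0],"rotation": [0,0,0]},
  {"translation": [0.374,0.632,0],"rotation": [0,0,0]},
  {"translation": [0.374,0.632,0],"rotation": [0,0,0]},
  {"translation": [0.374,0.632,0],"rotation": [0,0,0]},
  {"translation": [0.374,0.632,0],"rotation": [0,0,0]},
])

```text
t: 1.77
eef_pos: [0.538, -0.2085, 0.2264]
ee_rot: [3.141, -0.0, -2.27]
force: [0.4, 0.4, -0.9]
width: 0.0878
gripper_force: 0.0
```

Request:
apply_moves([
  {"translation": [0,0,-0.07],"rotation": [0,0,0]},
  {"translation": [0,0,-0.14],"rotation": [0,0,0]},
  {"translation": [0,0,-0.21],"rotation": [0,0,0]},
  {"translation": [0,0,-0.28],"rotation": [0,0,0]},
  {"translation": [0,0,-0.35],"rotation": [0,0,0]},
  {"translation": [0,0,-0.42],"rotation": [0,0,0]},
  {"translation": [0,0,-0.48],"rotation": [0,0,0]},
  {"translation": [0,0,-0.52],"rotation": [0,0,0]},
  {"translation": [0,0,-0.54],"rotation": [0,0,0]},
  {"translation": [0,0,-0.54],"rotation": [0,0,0]},
])

```text
t: 2.6
eef_pos: [0.5376, -0.2087, 0.0906]
ee_rot: [3.14, -0.001, -2.271]
force: [0.5, -0.6, 1.2]
width: 0.0877
gripper_force: 0.0
```

Request:
apply_moves([
  {"translation": [0,0,0],"rotation": [0,0,0]},
  {"translation": [0,0,0],"rotation": [0,0,0]},
  {"translation": [0,0,0],"rotation": [0,0,0]},
  {"translation": [0,0,0],"rotation": [0,0,0]},
  {"translation": [0,0,0],"rotation": [0,0,0]},
  {"translation": [0,0,0],"rotation": [0,0,0]},
  {"translation": [0,0,0],"rotation": [0,0,0]},
  {"translation": [0,0,0],"rotation": [0,0,0]},
  {"translation": [0,0,0],"rotation": [0,0,0]},
  {"translation": [0,0,0],"rotation": [0,0,0]},
], jaw=1, newtons=30)

```text
t: 3.43
eef_pos: [0.5393, -0.2084, 0.0923]
ee_rot: [-3.14, 0.001, -2.269]
force: [0.7, -0.5, 5.5]
width: 0.0578
gripper_force: 30.0
```

Request:
apply_moves([
  {"translation": [0,0,0.02],"rotation": [0,0,0]},
  {"translation": [0,0,0.05],"rotation": [0,0,0]},
  {"translation": [0,0,0.1],"rotation": [0,0,0]},
  {"translation": [0,0,0.15],"rotation": [0,0,0]},
  {"translation": [0,0,0.2],"rotation": [0,0,0]},
  {"translation": [0,0,0.25],"rotation": [0,0,0]},
  {"translation": [0,0,0.3],"rotation": [0,0,0]},
  {"translation": [0,0,0.35],"rotation": [0,0,0]},
  {"translation": [0,0,0.39],"rotation": [0,0,0]},
  {"translation": [0,0,0.4],"rotation": [0,0,0]},
])

```text
t: 4.27
eef_pos: [0.5385, -0.2081, 0.1929]
ee_rot: [-3.141, 0.001, -2.27]
force: [0.6, 0.6, -6.0]
width: 0.0579
gripper_force: 29.9
```

Request:
apply_moves([
  {"translation": [0,0.05,0],"rotation": [0,0,0.04]},
  {"translation": [-0.01,0.14,0],"rotation": [0,0,0.13]},
  {"translation": [-0.02,0.24,0],"rotation": [0,0,0.22]},
  {"translation": [-0.02,0.34,0],"rotation": [0,0,0.32]},
  {"translation": [-0.03,0.44,0],"rotation": [0,0,0.41]},
  {"translation": [-0.03,0.54,0],"rotation": [0,0,0.5]},
  {"translation": [-0.04,0.64,0],"rotation": [0,0,0.6]},
  {"translation": [-0.05,0.73,0],"rotation": [0,0,0.68]},
  {"translation": [-0.05,0.82,0],"rotation": [0,0,0.77]},
  {"translation": [-0.058,0.894,0],"rotation": [0,0,0.838]},
])

```text
t: 5.1
eef_pos: [0.5229, 0.0171, 0.1906]
ee_rot: [3.14, -0.0, -1.827]
force: [-0.3, 0.8, -6.3]
width: 0.058
gripper_force: 29.9
```

Request:
apply_moves([
  {"translation": [-0.01,0.09,0],"rotation": [0,0,0.08]},
  {"translation": [-0.02,0.19,0],"rotation": [0,0,0.18]},
  {"translation": [-0.02,0.29,0],"rotation": [0,0,0.27]},
  {"translation": [-0.03,0.39,0],"rotation": [0,0,0.37]},
  {"translation": [-0.03,0.49,0],"rotation": [0,0,0.46]},
  {"translation": [-0.04,0.59,0],"rotation": [0,0,0.55]},
  {"translation": [-0.04,0.69,0],"rotation": [0,0,0.65]},
  {"translation": [-0.05,0.78,0],"rotation": [0,0,0.73]},
  {"translation": [-0.055,0.86,0],"rotation": [0,0,0.8]},
  {"translation": [-0.058,0.894,0],"rotation": [0,0,0.838]},
])

```text
t: 5.93
eef_pos: [0.5084, 0.2412, 0.1904]
ee_rot: [3.14, -0.0, -1.388]
force: [0.3, 0.2, -5.7]
width: 0.0577
gripper_force: 29.9
```

Run:
```python
from h import *
t=grab_frame('top');s=grab_frame('side')
print({k:get_state()[k] for k in('eef_pos','ee_rot','width','force')})
a=cv2.resize(t[170:250,150:250],None,fx=4,fy=4,interpolation=2)
b=cv2.resize(s[230:330,200:300],None,fx=4,fy=4,interpolation=2)[:320] if 0 else cv2.resize(s[230:330,190:290],(400,400),interpolation=2)
a=cv2.copyMakeBorder(a,0,80,0,0,0)
cv2.imwrite('pics/c2.png',np.hstack([a,b]))
```

```text
{'eef_pos': array([0.50844706, 0.24016685, 0.1904168 ]), 'ee_rot': array([ 3.13978436e+00, -5.48440007e-04, -1.38946843e+00]), 'width': 0.05804742239025012, 'force': array([-0.68698205, -0.15239717, -6.76614126])}
```

View pics/c2.png

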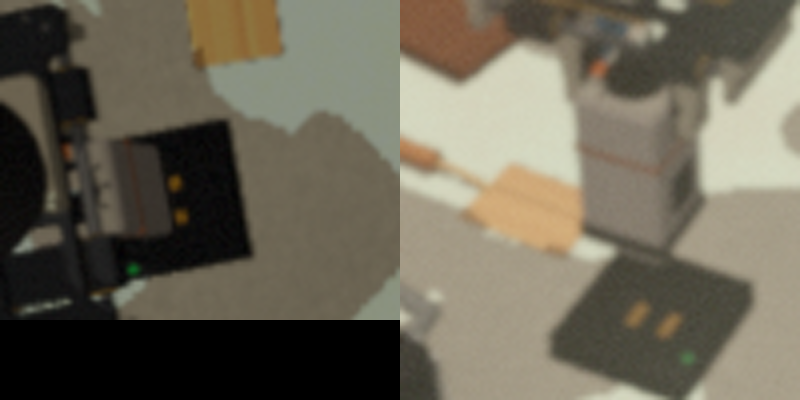

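The grinder is held upright and aligned above the dock. Side-view contacts are at about (253.4,309.9). I'll check the dock centre from both views before lowering.

Run:
```python
from h import *
print(onz('side',[(253.4-.4,309.9-.4)],.01), proj('side',[(.509,.2395,.01)]))
print(onz('top',[(150+179/4-.4,170+200/4-.4)],.01))
# grinder bottom (z~.101) lower edge corners in the side view
print(proj('side',[[.5085+r*np.cos(a),.2402+r*np.sin(a),.102] for r in(.041,) for a in np.radians([10.4+45+90*k for k in range(4)])]).round(1))
```

```text
[[0.50943426 0.23882639 0.01      ]] [[252.96463315 309.72263648]]
[[0.50953038 0.23232632 0.01      ]]
[[235.5 288.4]
 [255.6 295.2]
 [266.5 280.5]
 [246.9 274.2]]
```

Request:
apply_moves([
  {"translation": [0,-0.004,-0.03],"rotation": [0,0,0]},
  {"translation": [0,-0.004,-0.08],"rotation": [0,0,0]},
  {"translation": [0,-0.004,-0.13],"rotation": [0,0,0]},
  {"translation": [0,-0.004,-0.18],"rotation": [0,0,0]},
  {"translation": [0,-0.004,-0.23],"rotation": [0,0,0]},
  {"translation": [0,-0.004,-0.27],"rotation": [0,0,0]},
  {"translation": [0,-0.004,-0.3],"rotation": [0,0,0]},
  {"translation": [0,-0.004,-0.32],"rotation": [0,0,0]},
  {"translation": [0,-0.004,-0.335],"rotation": [0,0,0]},
  {"translation": [0,-0.004,-0.344],"rotation": [0,0,0]},
])

```text
t: 6.87
eef_pos: [0.5095, 0.2377, 0.1053]
ee_rot: [-3.142, -0.0, -1.392]
force: [0.6, 0.3, -5.6]
width: 0.0579
gripper_force: 29.9
```

Request:
apply_moves([
  {"translation": [0,0,-0.002],"rotation": [0,0,0]},
  {"translation": [0,0,-0.004],"rotation": [0,0,0]},
  {"translation": [0,0,-0.006],"rotation": [0,0,0]},
  {"translation": [0,0,-0.008],"rotation": [0,0,0]},
  {"translation": [0,0,-0.01],"rotation": [0,0,0]},
  {"translation": [0,0,-0.012],"rotation": [0,0,0]},
  {"translation": [0,0,-0.014],"rotation": [0,0,0]},
  {"translation": [0,0,-0.014],"rotation": [0,0,0]},
  {"translation": [0,0,-0.014],"rotation": [0,0,0]},
  {"translation": [0,0,-0.014],"rotation": [0,0,0]},
])

```text
t: 7.7
eef_pos: [0.5095, 0.2379, 0.1023]
ee_rot: [-3.141, 0.0, -1.392]
force: [-0.8, 0.0, -1.8]
width: 0.0579
gripper_force: 29.9
```

Request:
apply_moves([
  {"translation": [0,0,-0.002],"rotation": [0,0,0]},
  {"translation": [0,0,-0.003],"rotation": [0,0,0]},
  {"translation": [0,0,-0.003],"rotation": [0,0,0]},
  {"translation": [0,0,-0.003],"rotation": [0,0,0]},
  {"translation": [0,0,-0.003],"rotation": [0,0,0]},
  {"translation": [0,0,-0.003],"rotation": [0,0,0]},
  {"translation": [0,0,-0.003],"rotation": [0,0,0]},
  {"translation": [0,0,-0.003],"rotation": [0,0,0]},
  {"translation": [0,0,-0.003],"rotation": [0,0,0]},
  {"translation": [0,0,-0.003],"rotation": [0,0,0]},
])

```text
t: 8.53
eef_pos: [0.5096, 0.2379, 0.1023]
ee_rot: [-3.141, 0.0, -1.392]
force: [-2.0, -0.9, 6.0]
width: 0.0581
gripper_force: 29.9
```

Request:
apply_moves([
  {"translation": [0,0,0],"rotation": [0,0,0]},
  {"translation": [0,0,0],"rotation": [0,0,0]},
  {"translation": [0,0,0],"rotation": [0,0,0]},
  {"translation": [0,0,0],"rotation": [0,0,0]},
  {"translation": [0,0,0],"rotation": [0,0,0]},
  {"translation": [0,0,0],"rotation": [0,0,0]},
  {"translation": [0,0,0],"rotation": [0,0,0]},
  {"translation": [0,0,0],"rotation": [0,0,0]},
  {"translation": [0,0,0],"rotation": [0,0,0]},
  {"translation": [0,0,0],"rotation": [0,0,0]},
], jaw=-1)

```text
t: 9.37
eef_pos: [0.5095, 0.2378, 0.1013]
ee_rot: [-3.142, -0.0, -1.392]
force: [-0.2, 0.0, -0.1]
width: 0.0879
gripper_force: 0.0
```

Request:
apply_moves([
  {"translation": [0,0,0.03],"rotation": [0,0,0]},
  {"translation": [0,0,0.08],"rotation": [0,0,0]},
  {"translation": [0,0,0.14],"rotation": [0,0,0]},
  {"translation": [0,0,0.2],"rotation": [0,0,0]},
  {"translation": [0,0,0.28],"rotation": [0,0,0]},
  {"translation": [0,0,0.36],"rotation": [0,0,0]},
  {"translation": [0,0,0.4],"rotation": [0,0,0]},
  {"translation": [0,-0.1,0.4],"rotation": [0,0,0]},
  {"translation": [0,-0.25,0.4],"rotation": [0,0,0]},
  {"translation": [0,-0.4,0.4],"rotation": [0,0,0]},
])

```text
t: 10.2
eef_pos: [0.5092, 0.1374, 0.2015]
ee_rot: [-3.141, 0.0, -1.39]
force: [1.7, -0.5, -0.3]
width: 0.0872
gripper_force: 0.0
```

Request:
apply_moves([
  {"translation": [0,-0.15,0],"rotation": [0,0,0]},
  {"translation": [0,-0.3,0],"rotation": [0,0,0]},
  {"translation": [0,-0.45,0],"rotation": [0,0,0]},
  {"translation": [0,-0.6,0],"rotation": [0,0,0]},
  {"translation": [0,-0.6,0],"rotation": [0,0,0]},
  {"translation": [0,-0.6,0],"rotation": [0,0,0]},
  {"translation": [0,-0.6,0],"rotation": [0,0,0]},
  {"translation": [0,-0.6,0],"rotation": [0,0,0]},
  {"translation": [0,-0.6,0],"rotation": [0,0,0]},
  {"translation": [0,-0.6,0],"rotation": [0,0,0]},
])

```text
t: 11.03
eef_pos: [0.5095, -0.0112, 0.2013]
ee_rot: [3.141, 0.0, -1.39]
force: [-0.2, 0.2, -0.8]
width: 0.0879
gripper_force: 0.0
```

Run:
```python
from h import *
t=grab_frame('top');s=grab_frame('side')
cv2.imwrite('pics/top3.png',t);cv2.imwrite('pics/side3.png',s)
a=cv2.resize(t[180:250,150:220],(400,400),interpolation=2)
b=cv2.resize(s[240:340,200:300],(400,400),interpolation=2)
cv2.imwrite('pics/c3.png',np.hstack([a,b]))
```

```text
(no output)
```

View pics/c3.png

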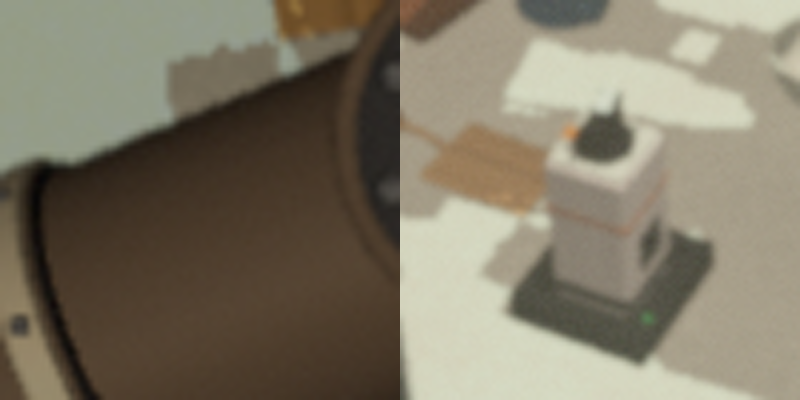

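The side view shows the grinder standing in the recess, but the arm hides the top view. I'll move it further aside.

Request:
apply_moves([
  {"translation": [0,-0.15,0],"rotation": [0,0,0]},
  {"translation": [0,-0.3,0],"rotation": [0,0,0]},
  {"translation": [0,-0.45,0],"rotation": [0,0,0]},
  {"translation": [0,-0.6,0],"rotation": [0,0,0]},
  {"translation": [0,-0.75,0],"rotation": [0,0,0]},
  {"translation": [0,-0.9,0],"rotation": [0,0,0]},
  {"translation": [0,-1,0],"rotation": [0,0,0]},
  {"translation": [0,-1,0],"rotation": [0,0,0]},
  {"translation": [0,-1,0],"rotation": [0,0,0]},
  {"translation": [0,-1,0],"rotation": [0,0,0]},
])

```text
t: 11.97
eef_pos: [0.5094, -0.2618, 0.201]
ee_rot: [3.141, 0.0, -1.392]
force: [0.4, 1.1, 0.5]
width: 0.0878
gripper_force: 0.0
```

Run:
```python
from h import *
t=grab_frame('top');cv2.imwrite('pics/top4.png',t)
a=cv2.resize(t[185:245,150:230],(800,600),interpolation=2)
cv2.imwrite('pics/c4.png',a)
```

```text
(no output)
```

View pics/c4.png

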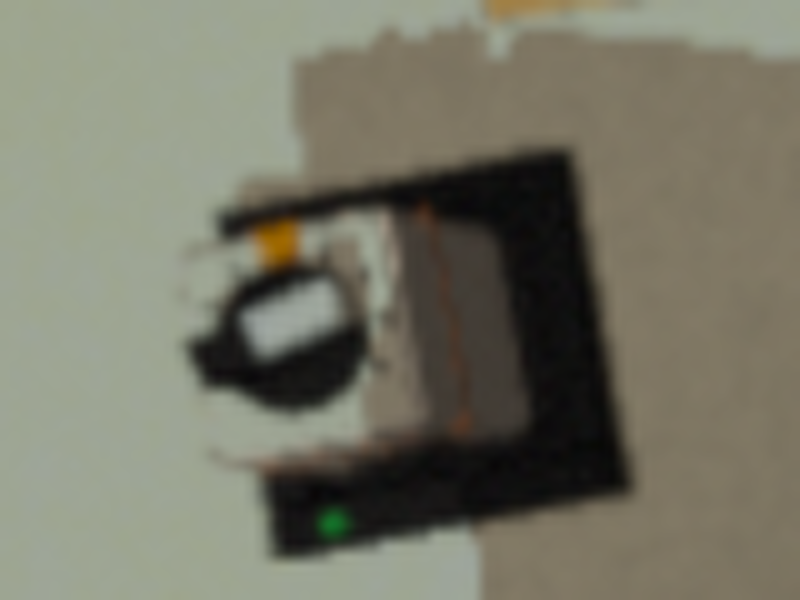

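The pointer bar's white rectangle has corners at about crop (240,315), (325,275), (345,320) and (262,362). The orange mark is at (278,240), and the white top is square to the dock.

Run:
```python
from h import *
t=cv2.imread('pics/top4.png')
c=lambda p:np.array(p,float)/10+[150,185]-.45
W=onz('top',c([(240,315),(325,275),(345,320),(262,362)]),.159)
for i,j in((0,1),(3,2)):
    d=W[j]-W[i];print(np.degrees(np.arctan2(d[1],d[0])),np.linalg.norm(d))
e=onz('top',c([(195,360),(342,298)]),.159);d=e[1]-e[0];print(e.mean(0),np.degrees(np.arctan2(d[1],d[0])),np.linalg.norm(d))
d=np.diff(W,axis=0)[1];print('width',np.linalg.norm(d))
# refine by mask of white rectangle interior: bright neutral pixels surrounded by black
g=cv2.resize(t[185:245,150:230],(800,600),interpolation=2);h=cv2.cvtColor(g,cv2.COLOR_BGR2HSV)
m=((h[...,2]>110)&(h[...,1]<60)).astype(np.uint8)
n,l,st,ct=cv2.connectedComponentsWithStats(m);k=l[322,290];print(st[k],ct[k])
r=cv2.minAreaRect(cv2.findContours((l==k).astype(np.uint8),0,1)[0][0]);print(r)
B=onz('top',c(cv2.boxPoints(r)),.159);
for i in range(2):
    d=B[i+1]-B[i];print(np.degrees(np.arctan2(d[1],d[0])),np.linalg.norm(d))
O=onz('top',c([(278,242)]),.130);
R0=np.array([.509,.238]);d=O[0,:2]-R0;print('orange',O,np.degrees(np.arctan2(d[1],d[0])),np.hypot(*d))
T=onz('top',c([(178,270),(390,210),(428,425),(222,462)]),.130);print(T.round(4),T.mean(0))
```

```text
-66.29523420720498 0.02357224349844423
-64.6341583095297 0.02329590124358275
[0.5107571  0.23566538 0.159     ] -68.63280146832143 0.04008628546387466
width 0.012396215820931642
[ 245  281   96   73 4204] [293.23549001 316.91745956]
((294.1839599609375, 316.7533264160156), (47.10383987426758, 95.97591400146484), 65.32313537597656)
-66.8211989075547 0.02408766814471919
-155.23011265018553 0.011861023522694488
orange [[0.53415178 0.24258803 0.13      ]] 10.337882556899219 0.025566815382506228
[[0.5276 0.2687 0.13  ]
 [0.5417 0.2134 0.13  ]
 [0.4866 0.2037 0.13  ]
 [0.4782 0.2572 0.13  ]] [0.50850871 0.23576466 0.13      ]
```

Request:
apply_moves([
  {"translation": [0,0.1,0],"rotation": [0,0,0.05]},
  {"translation": [0,0.2,0],"rotation": [0,0,0.1]},
  {"translation": [0,0.3,0],"rotation": [0,0,0.15]},
  {"translation": [0,0.4,0],"rotation": [0,0,0.2]},
  {"translation": [0,0.5,0],"rotation": [0,0,0.25]},
  {"translation": [0,0.6,0],"rotation": [0,0,0.3]},
  {"translation": [0,0.7,0],"rotation": [0,0,0.35]},
  {"translation": [0,0.8,0],"rotation": [0,0,0.4]},
  {"translation": [0,0.9,0],"rotation": [0,0,0.45]},
  {"translation": [0,0.998,0],"rotation": [0,0,0.457]},
])

```text
t: 12.85
eef_pos: [0.509, -0.0101, 0.2017]
ee_rot: [-3.141, 0.0, -1.149]
force: [0.3, -0.8, -0.7]
width: 0.0877
gripper_force: 0.0
```

Request:
apply_moves([
  {"translation": [0,0.12,0],"rotation": [0,0,0]},
  {"translation": [0,0.25,0],"rotation": [0,0,0]},
  {"translation": [0,0.38,0],"rotation": [0,0,0]},
  {"translation": [0,0.51,0],"rotation": [0,0,0]},
  {"translation": [0,0.64,0],"rotation": [0,0,0]},
  {"translation": [0,0.77,0],"rotation": [0,0,0]},
  {"translation": [0,0.88,0],"rotation": [0,0,0]},
  {"translation": [0,0.96,0],"rotation": [0,0,0]},
  {"translation": [0,0.996,0],"rotation": [0,0,0]},
  {"translation": [0,0.996,0],"rotation": [0,0,0]},
])

```text
t: 13.68
eef_pos: [0.5086, 0.239, 0.2013]
ee_rot: [-3.141, 0.0, -1.149]
force: [0.4, -0.5, 0.4]
width: 0.0877
gripper_force: 0.0
```

Run:
```python
from h import *
P=[]
for i in range(4):
    grab_frame('side'); s=get_state(); P.append(np.r_[s['eef_pos'],np.degrees(s['ee_rot'])])
print(np.mean(P,0).round(4),s['q'].round(2),s['force'])
```

```text
[ 5.088000e-01  2.366000e-01  2.013000e-01  1.799884e+02 -6.000000e-04
 -6.596530e+01] [ 0.78  0.19 -0.28 -0.   -1.1  -0.36] [ 0.12193873 -0.46752689 -0.16322449]
```

Request:
apply_moves([
  {"translation": [0,0,-0.04],"rotation": [0,0,0]},
  {"translation": [0,0,-0.08],"rotation": [0,0,0]},
  {"translation": [0,0,-0.12],"rotation": [0,0,0]},
  {"translation": [0,0,-0.16],"rotation": [0,0,0]},
  {"translation": [0,0,-0.19],"rotation": [0,0,0]},
  {"translation": [0,0,-0.22],"rotation": [0,0,0]},
  {"translation": [0,0,-0.24],"rotation": [0,0,0]},
  {"translation": [0,0,-0.249],"rotation": [0,0,0]},
  {"translation": [0,0,-0.249],"rotation": [0,0,0]},
  {"translation": [0,0,-0.249],"rotation": [0,0,0]},
])

```text
t: 14.72
eef_pos: [0.5096, 0.2365, 0.1392]
ee_rot: [-3.141, -0.0, -1.153]
force: [-0.7, -0.1, -0.3]
width: 0.088
gripper_force: 0.0
```

Request:
apply_moves([
  {"translation": [0,0,0],"rotation": [0,0,0]},
  {"translation": [0,0,0],"rotation": [0,0,0]},
  {"translation": [0,0,0],"rotation": [0,0,0]},
  {"translation": [0,0,0],"rotation": [0,0,0]},
  {"translation": [0,0,0],"rotation": [0,0,0]},
  {"translation": [0,0,0],"rotation": [0,0,0]},
  {"translation": [0,0,0],"rotation": [0,0,0]},
  {"translation": [0,0,0],"rotation": [0,0,0]},
  {"translation": [0,0,0],"rotation": [0,0,0]},
  {"translation": [0,0,0],"rotation": [0,0,0]},
], jaw=1, newtons=10)

```text
t: 15.55
eef_pos: [0.5095, 0.2363, 0.1391]
ee_rot: [-3.142, -0.0, -1.153]
force: [0.3, 0.2, -0.1]
width: 0.0267
gripper_force: 0.0
```

Request:
apply_moves([
  {"translation": [0,0,0],"rotation": [0,0,0]},
  {"translation": [0,0,0],"rotation": [0,0,0]},
  {"translation": [0,0,0],"rotation": [0,0,0]},
  {"translation": [0,0,0],"rotation": [0,0,0]},
  {"translation": [0,0,0],"rotation": [0,0,0]},
  {"translation": [0,0,0],"rotation": [0,0,0]},
  {"translation": [0,0,0],"rotation": [0,0,0]},
  {"translation": [0,0,0],"rotation": [0,0,0]},
  {"translation": [0,0,0],"rotation": [0,0,0]},
  {"translation": [0,0,0],"rotation": [0,0,0]},
])

```text
t: 16.38
eef_pos: [0.5096, 0.2365, 0.1392]
ee_rot: [-3.141, 0.0, -1.153]
force: [2.6, 1.3, 0.6]
width: 0.0143
gripper_force: 10.0
```

Request:
apply_moves([
  {"translation": [0,0,0],"rotation": [0,0,0.1]},
  {"translation": [0,0,0],"rotation": [0,0,0.2]},
  {"translation": [0,0,0],"rotation": [0,0,0.3]},
  {"translation": [0,0,0],"rotation": [0,0,0.4]},
  {"translation": [0,0,0],"rotation": [0,0,0.5]},
  {"translation": [0,0,0],"rotation": [0,0,0.6]},
  {"translation": [0,0,0],"rotation": [0,0,0.7]},
  {"translation": [0,0,0],"rotation": [0,0,0.8]},
  {"translation": [0,0,0],"rotation": [0,0,0.9]},
  {"translation": [0,0,0],"rotation": [0,0,1]},
])

```text
t: 17.22
eef_pos: [0.5094, 0.2367, 0.1392]
ee_rot: [-3.141, 0.0, -0.627]
force: [0.9, 3.1, 1.2]
width: 0.0143
gripper_force: 10.0
```

Request:
apply_moves([
  {"translation": [0,0,0],"rotation": [0,0,0.1]},
  {"translation": [0,0,0],"rotation": [0,0,0.2]},
  {"translation": [0,0,0],"rotation": [0,0,0.3]},
  {"translation": [0,0,0],"rotation": [0,0,0.4]},
  {"translation": [0,0,0],"rotation": [0,0,0.5]},
  {"translation": [0,0,0],"rotation": [0,0,0.6]},
  {"translation": [0,0,0],"rotation": [0,0,0.7]},
  {"translation": [0,0,0],"rotation": [0,0,0.8]},
  {"translation": [0,0,0],"rotation": [0,0,0.9]},
  {"translation": [0,0,0],"rotation": [0,0,1]},
])

```text
t: 18.05
eef_pos: [0.5097, 0.237, 0.1394]
ee_rot: [-3.14, -0.001, -0.103]
force: [0.8, 3.4, 0.6]
width: 0.0142
gripper_force: 10.0
```

Request:
apply_moves([
  {"translation": [0,0,0],"rotation": [0,0,0.1]},
  {"translation": [0,0,0],"rotation": [0,0,0.2]},
  {"translation": [0,0,0],"rotation": [0,0,0.3]},
  {"translation": [0,0,0],"rotation": [0,0,0.4]},
  {"translation": [0,0,0],"rotation": [0,0,0.5]},
  {"translation": [0,0,0],"rotation": [0,0,0.545]},
  {"translation": [0,0,0],"rotation": [0,0,0.545]},
  {"translation": [0,0,0],"rotation": [0,0,0.545]},
  {"translation": [0,0,0],"rotation": [0,0,0.545]},
  {"translation": [0,0,0],"rotation": [0,0,0.545]},
])

```text
t: 18.88
eef_pos: [0.5098, 0.2368, 0.1395]
ee_rot: [-3.141, -0.001, 0.179]
force: [-0.1, 5.3, 3.9]
width: 0.0141
gripper_force: 10.1
```

Run:
```python
from h import *
t=grab_frame('top');s=grab_frame('side');cv2.imwrite('pics/side5.png',s)
st=get_state();print(st['force'],st['moment'],st['ee_rot'])
a=cv2.resize(t[185:245,160:220],(400,400),interpolation=2)
b=cv2.resize(s[245:325,205:285],(400,400),interpolation=2)
cv2.imwrite('pics/c5.png',np.hstack([a,b]))
```

```text
[1.16122459 4.06156322 3.94823665] [ 1.72471034 -0.27919683 -0.0107627 ] [-3.14109030e+00 -1.01516378e-03  1.79487501e-01]
```

View pics/c5.png

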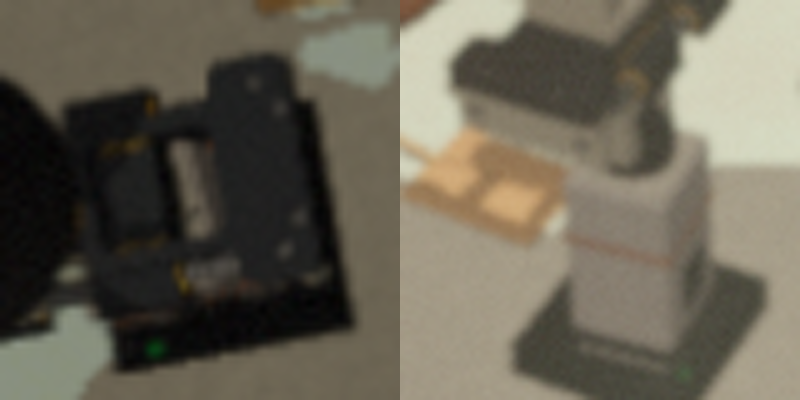

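The bar has been turned, and the grinder still stands in the recess. I'll release, rise and clear off to check the dial.

Request:
apply_moves([
  {"translation": [0,0,0],"rotation": [0,0,0]},
  {"translation": [0,0,0],"rotation": [0,0,0]},
  {"translation": [0,0,0],"rotation": [0,0,0]},
  {"translation": [0,0,0],"rotation": [0,0,0]},
  {"translation": [0,0,0],"rotation": [0,0,0]},
  {"translation": [0,0,0],"rotation": [0,0,0]},
  {"translation": [0,0,0],"rotation": [0,0,0]},
  {"translation": [0,0,0],"rotation": [0,0,0]},
  {"translation": [0,0,0],"rotation": [0,0,0]},
  {"translation": [0,0,0],"rotation": [0,0,0]},
], jaw=-1)

```text
t: 19.82
eef_pos: [0.5094, 0.2363, 0.139]
ee_rot: [3.142, 0.0, 0.18]
force: [-0.2, -0.2, 0.0]
width: 0.0751
gripper_force: 0.0
```

Request:
apply_moves([
  {"translation": [0,0,0.05],"rotation": [0,0,0]},
  {"translation": [0,0,0.1],"rotation": [0,0,0]},
  {"translation": [0,0,0.18],"rotation": [0,0,0]},
  {"translation": [0,0,0.25],"rotation": [0,0,0]},
  {"translation": [0,-0.1,0.25],"rotation": [0,0,0]},
  {"translation": [0,-0.25,0.25],"rotation": [0,0,0]},
  {"translation": [0,-0.4,0.25],"rotation": [0,0,0]},
  {"translation": [0,-0.55,0.25],"rotation": [0,0,0]},
  {"translation": [0,-0.7,0.25],"rotation": [0,0,0]},
  {"translation": [0,-0.85,0.25],"rotation": [0,0,0]},
])

```text
t: 20.65
eef_pos: [0.5091, 0.0223, 0.2018]
ee_rot: [-3.141, -0.001, 0.18]
force: [2.4, -0.3, 0.4]
width: 0.0876
gripper_force: 0.0
```

Request:
apply_moves([
  {"translation": [0,-0.15,0],"rotation": [0,0,0]},
  {"translation": [0,-0.3,0],"rotation": [0,0,0]},
  {"translation": [0,-0.45,0],"rotation": [0,0,0]},
  {"translation": [0,-0.6,0],"rotation": [0,0,0]},
  {"translation": [0,-0.75,0],"rotation": [0,0,0]},
  {"translation": [0,-0.9,0],"rotation": [0,0,0]},
  {"translation": [0,-1,0],"rotation": [0,0,0]},
  {"translation": [0,-1,0],"rotation": [0,0,0]},
  {"translation": [0,-1,0],"rotation": [0,0,0]},
  {"translation": [0,-1,0],"rotation": [0,0,0]},
])

```text
t: 21.48
eef_pos: [0.5092, -0.2261, 0.2014]
ee_rot: [-3.141, 0.0, 0.179]
force: [0.4, -0.2, -0.6]
width: 0.0875
gripper_force: 0.0
```

Run:
```python
from h import *
t=grab_frame('top');cv2.imwrite('pics/top6.png',t);cv2.imwrite('pics/side6.png',grab_frame('side'))
cv2.imwrite('pics/c6.png',cv2.resize(t[185:245,150:230],(800,600),interpolation=2))
```

```text
(no output)
```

View pics/c6.png

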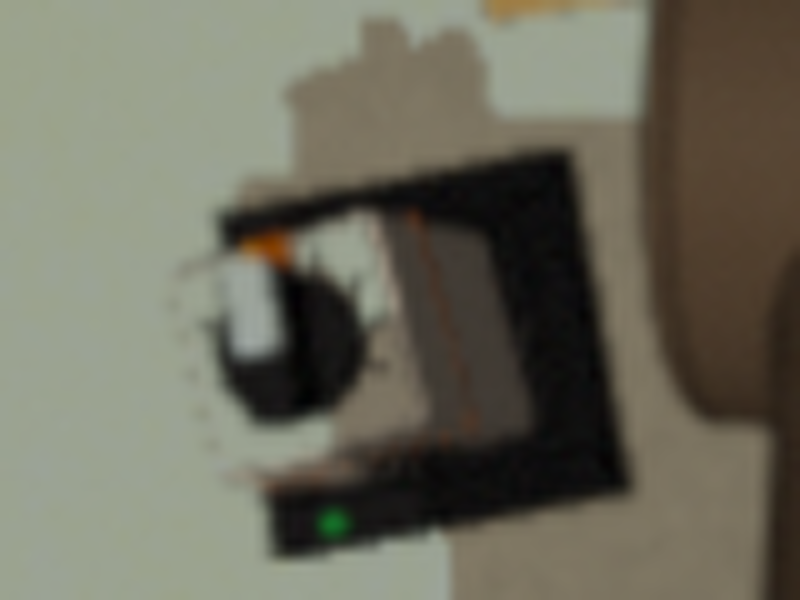

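The grinder twisted slightly counter-clockwise: top corners at about (175,275), (365,212), (428,425) and (232,485), orange mark at (267,247). The white pointer's corners are about (222,270), (268,262), (285,352) and (238,358).

Run:
```python
from h import *
c=lambda p:np.array(p,float)/10+[150,185]-.45
A=lambda d:np.degrees(np.arctan2(d[1],d[0]))
def mask(f,lo):
    g=cv2.resize(cv2.imread(f)[185:245,150:230],(800,600),interpolation=2);return g,cv2.cvtColor(g,cv2.COLOR_BGR2HSV)
for f,T in(('pics/top4.png',[(178,270),(390,210),(428,425),(222,462)]),('pics/top6.png',[(175,275),(365,212),(428,425),(232,485)])):
    g,h=mask(f,0)
    m=((h[...,0]>5)&(h[...,0]<25)&(h[...,1]>150)&(h[...,2]>130)).astype(np.uint8)
    m[:, :220]=0;m[:,320:]=0;m[:200]=0;m[290:]=0
    v,u=np.nonzero(m);O=onz('top',c([(u.mean(),v.mean())]),.13)[0]
    W=onz('top',c(T),.13);C=W.mean(0)
    e=[W[0]-W[3],W[1]-W[2],W[0]-W[1],W[3]-W[2]]
    print(f,'orange',O.round(4),'C',C.round(4),'edges',[round(A(x),1) for x in e],'orange dir',A(O-C),A(O-[.509,.237,0]))
W=onz('top',c([(222,270),(268,262),(285,352),(238,358)]),.159)
print('bar',A(W[0]-W[3]),A(W[1]-W[2]),A(W[0]-W[1])-90,W.mean(0))
```

```text
pics/top4.png orange [0.5339 0.2425 0.13  ] C [0.5085 0.2358 0.13  ] edges [np.float64(13.1), np.float64(10.0), np.float64(104.3), np.float64(98.8)] orange dir 14.898103057518634 12.497189520612464
pics/top6.png orange [0.5322 0.2466 0.13  ] C [0.5066 0.2369 0.13  ] edges [np.float64(15.4), np.float64(16.5), np.float64(106.8), np.float64(105.6)] orange dir 20.621657003855358 22.39785503996589
bar 10.50738203283478 10.845544362314548 8.392680455368222 [0.51546578 0.23952614 0.159     ]
```

Run:
```python
from h import *
c=lambda p:np.array(p,float)/10+[150,185]-.45
for f,a,b in(('top4',(423,215),(464,430)),('top6',(414,218),(472,425))):
    g=cv2.resize(cv2.imread(f'pics/{f}.png')[185:245,150:230],(800,600),interpolation=2).astype(float)
    s=g[...,2]-g[...,0]     # redness
    P=[]
    for v in range(235,415,3):
        u0=a[0]+(v-a[1])*(b[0]-a[0])/(b[1]-a[1]); us=np.arange(int(u0)-18,int(u0)+19)
        w=np.clip(s[v,us]-np.percentile(s[v,us],40),0,None)**2; P.append((np.sum(us*w)/w.sum(),v))
    W=onz('top',c(P),.1)
    d=cv2.fitLine(W[:,:2].astype(np.float32),cv2.DIST_HUBER,0,1e-3,1e-4).ravel()
    print(f,np.degrees(np.arctan(d[1]/d[0])))
```

```text
top4 10.482201
top6 15.479687
```

The copper band fit gives grinder yaw 15.5°, against the bar at 10.4°, so the dial is at about -5°. That is inside tolerance, but a small correction with a light downward press gives more margin.

Request:
apply_moves([
  {"translation": [0,0.1,0],"rotation": [0,0,0]},
  {"translation": [0,0.2,0],"rotation": [0,0,0]},
  {"translation": [0,0.3,0],"rotation": [0,0,0]},
  {"translation": [0,0.4,0],"rotation": [0,0,0]},
  {"translation": [0,0.5,0],"rotation": [0,0,0]},
  {"translation": [0,0.6,0],"rotation": [0,0,0]},
  {"translation": [0,0.7,0],"rotation": [0,0,0]},
  {"translation": [0,0.8,0],"rotation": [0,0,0]},
  {"translation": [0,0.9,0],"rotation": [0,0,0]},
  {"translation": [0,1,0],"rotation": [0,0,0]},
])

```text
t: 22.42
eef_pos: [0.509, 0.0262, 0.202]
ee_rot: [-3.141, -0.001, 0.182]
force: [-0.1, -0.6, -0.7]
width: 0.0878
gripper_force: 0.0
```

Request:
apply_moves([
  {"translation": [0,0.15,0],"rotation": [0,0,0]},
  {"translation": [0,0.3,0],"rotation": [0,0,0]},
  {"translation": [0,0.45,0],"rotation": [0,0,0]},
  {"translation": [0,0.6,0],"rotation": [0,0,0]},
  {"translation": [0,0.75,0],"rotation": [0,0,0]},
  {"translation": [0,0.83,0],"rotation": [0,0,0]},
  {"translation": [0,0.85,0],"rotation": [0,0,0]},
  {"translation": [0,0.85,0],"rotation": [0,0,0]},
  {"translation": [0,0.85,0],"rotation": [0,0,0]},
  {"translation": [0,0.85,-0.03],"rotation": [0,0,0]},
], jaw=-0.3)

```text
t: 23.25
eef_pos: [0.5098, 0.2362, 0.1953]
ee_rot: [-3.141, -0.002, 0.18]
force: [-0.4, -0.9, 0.6]
width: 0.0565
gripper_force: 0.0
```

Request:
apply_moves([
  {"translation": [0,0,-0.04],"rotation": [0,0,0]},
  {"translation": [0,0,-0.08],"rotation": [0,0,0]},
  {"translation": [0,0,-0.12],"rotation": [0,0,0]},
  {"translation": [0,0,-0.16],"rotation": [0,0,0]},
  {"translation": [0,0,-0.19],"rotation": [0,0,0]},
  {"translation": [0,0,-0.21],"rotation": [0,0,0]},
  {"translation": [0,0,-0.22],"rotation": [0,0,0]},
  {"translation": [0,0,-0.22],"rotation": [0,0,0]},
  {"translation": [0,0,-0.22],"rotation": [0,0,0]},
  {"translation": [0,0,-0.22],"rotation": [0,0,0]},
])

```text
t: 24.08
eef_pos: [0.5098, 0.2366, 0.1395]
ee_rot: [-3.141, -0.001, 0.18]
force: [-0.2, 0.3, 0.1]
width: 0.0572
gripper_force: 0.0
```

Request:
apply_moves([
  {"translation": [0,0,0],"rotation": [0,0,0]},
  {"translation": [0,0,0],"rotation": [0,0,0]},
  {"translation": [0,0,0],"rotation": [0,0,0]},
  {"translation": [0,0,0],"rotation": [0,0,0]},
  {"translation": [0,0,0],"rotation": [0,0,0]},
  {"translation": [0,0,0],"rotation": [0,0,0]},
  {"translation": [0,0,0],"rotation": [0,0,0]},
  {"translation": [0,0,0],"rotation": [0,0,0]},
  {"translation": [0,0,0],"rotation": [0,0,0]},
  {"translation": [0,0,0],"rotation": [0,0,0]},
], jaw=1, newtons=15)

```text
t: 24.92
eef_pos: [0.5096, 0.2369, 0.1393]
ee_rot: [-3.141, -0.001, 0.18]
force: [-1.1, 3.7, 0.8]
width: 0.014
gripper_force: 15.0
```

Gripped. Next, press lightly and turn about +5.4°.

Request:
apply_moves([
  {"translation": [0,0,-0.003],"rotation": [0,0,0]},
  {"translation": [0,0,-0.005],"rotation": [0,0,0]},
  {"translation": [0,0,-0.005],"rotation": [0,0,0.03]},
  {"translation": [0,0,-0.005],"rotation": [0,0,0.07]},
  {"translation": [0,0,-0.005],"rotation": [0,0,0.11]},
  {"translation": [0,0,-0.005],"rotation": [0,0,0.15]},
  {"translation": [0,0,-0.005],"rotation": [0,0,0.18]},
  {"translation": [0,0,-0.005],"rotation": [0,0,0.18]},
  {"translation": [0,0,-0.005],"rotation": [0,0,0.18]},
  {"translation": [0,0,-0.005],"rotation": [0,0,0.18]},
])

```text
t: 25.75
eef_pos: [0.5101, 0.2372, 0.1392]
ee_rot: [-3.141, -0.002, 0.275]
force: [-3.9, 3.8, 8.5]
width: 0.0141
gripper_force: 15.0
```

Request:
apply_moves([
  {"translation": [0,0,0],"rotation": [0,0,0]},
  {"translation": [0,0,0],"rotation": [0,0,0]},
  {"translation": [0,0,0],"rotation": [0,0,0]},
  {"translation": [0,0,0],"rotation": [0,0,0]},
  {"translation": [0,0,0],"rotation": [0,0,0]},
  {"translation": [0,0,0],"rotation": [0,0,0]},
  {"translation": [0,0,0],"rotation": [0,0,0]},
  {"translation": [0,0,0],"rotation": [0,0,0]},
  {"translation": [0,0,0],"rotation": [0,0,0]},
  {"translation": [0,0,0],"rotation": [0,0,0]},
], jaw=-1)

```text
t: 26.58
eef_pos: [0.5095, 0.2363, 0.1378]
ee_rot: [3.142, 0.0, 0.274]
force: [-0.1, -0.6, -0.6]
width: 0.075
gripper_force: 0.0
```

Request:
apply_moves([
  {"translation": [0,0,0.05],"rotation": [0,0,0]},
  {"translation": [0,0,0.1],"rotation": [0,0,0]},
  {"translation": [0,0,0.18],"rotation": [0,0,0]},
  {"translation": [0,0,0.25],"rotation": [0,0,0]},
  {"translation": [0,-0.1,0.25],"rotation": [0,0,0]},
  {"translation": [0,-0.25,0.25],"rotation": [0,0,0]},
  {"translation": [0,-0.4,0.25],"rotation": [0,0,0]},
  {"translation": [0,-0.55,0.25],"rotation": [0,0,0]},
  {"translation": [0,-0.7,0.25],"rotation": [0,0,0]},
  {"translation": [0,-0.85,0.25],"rotation": [0,0,0]},
])

```text
t: 27.42
eef_pos: [0.5091, 0.0223, 0.2006]
ee_rot: [-3.142, -0.001, 0.275]
force: [1.6, 0.1, 0.5]
width: 0.0876
gripper_force: 0.0
```

Request:
apply_moves([
  {"translation": [0,-0.15,0],"rotation": [0,0,0]},
  {"translation": [0,-0.3,0],"rotation": [0,0,0]},
  {"translation": [0,-0.45,0],"rotation": [0,0,0]},
  {"translation": [0,-0.6,0],"rotation": [0,0,0]},
  {"translation": [0,-0.75,0],"rotation": [0,0,0]},
  {"translation": [0,-0.9,0],"rotation": [0,0,0]},
  {"translation": [0,-1,0],"rotation": [0,0,0]},
  {"translation": [0,-1,0],"rotation": [0,0,0]},
  {"translation": [0,-1,0],"rotation": [0,0,0]},
  {"translation": [0,-1,0],"rotation": [0,0,0]},
])

```text
t: 28.25
eef_pos: [0.5092, -0.2261, 0.2001]
ee_rot: [-3.141, 0.0, 0.273]
force: [-0.9, 1.3, -0.6]
width: 0.0878
gripper_force: 0.0
```

Run:
```python
from h import *
c=lambda p:np.array(p,float)/10+[150,185]-.45
t=grab_frame('top');cv2.imwrite('pics/top7.png',t)
G=cv2.resize(t[185:245,150:230],(800,600),interpolation=2);cv2.imwrite('pics/c7.png',G)
for f in('top6','top7'):
    g=cv2.resize(cv2.imread(f'pics/{f}.png')[185:245,150:230],(800,600),interpolation=2).astype(float)
    s=g[...,2]-g[...,0];P=[]
    for v in range(235,415,3):
        u0=414+(v-218)*58/207; us=np.arange(int(u0)-18,int(u0)+19)
        w=np.clip(s[v,us]-np.percentile(s[v,us],40),0,None)**2; P.append((np.sum(us*w)/w.sum(),v))
    W=onz('top',c(P),.1)
    d=cv2.fitLine(W[:,:2].astype(np.float32),cv2.DIST_HUBER,0,1e-3,1e-4).ravel()
    print(f,np.degrees(np.arctan(d[1]/d[0])))
```

```text
top6 15.479687
top7 15.485698
```

View pics/c7.png

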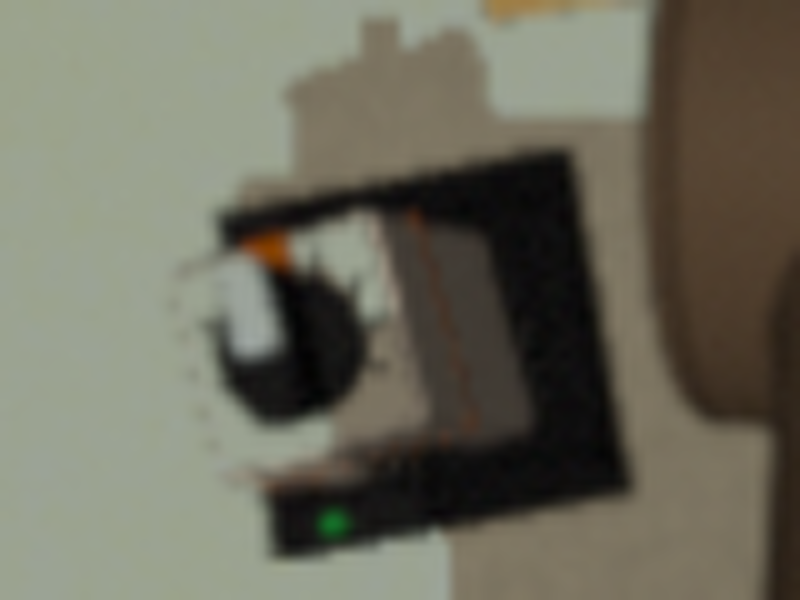

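The grinder did not move (yaw 15.5°), and the pointer is now at about 15.7°, toward the orange mark. The dial is near 0 and the grinder stands in the recess, so I'm handing in.

```bash
python3 -c "from station import *; print(job_done())"
```

```text
the job is handed in; nothing more can be done
None
```

I stood the grinder in the dock, let go, turned its dial to within about 1° of the orange mark by camera measurement, and handed the job in at about 28 s; no verdict was shown.

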